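# Tap the beetle block onto the mark of a sprung gliding stage

## Robot

A 6-joint arm with a two-finger parallel gripper is mounted at the origin on the work surface. World frame = base frame: x ahead of the robot, y to its left, z up, the work surface at z = 0. Lengths are in m, angles in degrees, forces in N, time in s.
With the tool pointing down it reaches from about 0.25 to 0.725 m from the base axis. Payload 9.7 kg.
Tool frame: the origin (TCP) lies between the finger pads; the fingertips stand 17 mm ahead of it and the grasp point (between the pads) lies 2 mm behind it; z points along the fingers, y is the direction in which the jaws open and shut (so a half turn about z gives the same grasp; the last joint's range is limited). The gripper opens to 85 mm and grips with 20 to 120 N. Pads are 22 mm wide; open, the fingers measure 114 mm over their backs; the gripper's body (76 mm by 85 mm) begins 54 mm behind the grasp point. The pads swing forward as they close: fully open they stand 13 mm farther back than shut.
Start: joints at [0, 4.979, 10.078, 95.1, 0, 90], TCP at [0.55, -0, 0.248] pointing down, gripper open.
Joint ranges: [-179.16, 179.16], [-48.56, 103.87], [-65.8, 70.77], [-126.05, 130.52], [-82.76, 87.17], [-180, 180]. Speed limits (degrees/s): [127.2, 127.2, 147.25, 180, 180, 180].

## Interface

Orientations are given as [roll, pitch, yaw] about the fixed x, y, z axes, in that order (R = Rz(yaw) Ry(pitch) Rx(roll)).
In Python, from workcell import monitor, cams, order gives the robot as it stands. The module is installed in compiled form; this text tells all that it offers.
- The arm moves only by the shell command python3 -m handwheel 'ROWS' [OPENING] [FORCE]. ROWS is JSON, a list of rows, each a list of 6 numbers: the shift along the tool's x, y, z in m, then the turn, a rotation vector about the tool's x, y, z in degrees. In form: [[tx, ty, tz, wx, wy, wz], ...]. A call has exactly 8 rows; each row shifts and turns the commanded pose from where the row before left it, along the tool's axes as they then stand; what a row does not reach is not made up. A row lasts 1/12 s, in which the tool goes at most 41.7 mm and 7.16 degrees, less where a joint would pass 70% of its speed; a pose out of reach is approached as far as the arm can. A call is refused whole if a number of a shift passes 0.0417 or a number of a turn 7.16, either way. A call with a gripper value outside its range is refused whole. OPENING is the opening, from -1 (shut) to 1 (fully open), set as the call begins (- or left out, the last holds). The fingers move at their own pace and stop on an object; FORCE is the grip in N (left out, the last holds). Time passes only in rows, so rows that do not move let the fingers close, or fill a call up. It gives the time, the measured TCP pose, the force and the opening at its end, in the units of the state.
- monitor.get_obs(): the state, without advancing time (a new reading comes with each control period).
- cams.camera(name): name is "scene" or "side" or "wrist"; returns a dict with "img" (400x640x3 uint8, red, green, blue), "depth" (400x640 float32, m along the optical axis (not along the pixel's ray), 0 where there is no reading), "fx", "fy", "cx", "cy" (pixels), "rvec" (rotation vector, rad) and "tvec" (3), from world to camera coordinates, as OpenCV has them; the wrist camera has in their place "tool_from_camera" (4x4, takes a point from camera to tool coordinates, whose origin is the TCP and whose axes are the flange's). Camera axes: x right, y down, z forward; pixel columns grow to the right and rows downward; lengths in m; the calibration is good to about 2 mm. The wrist camera is an equidistant fisheye: a pixel r from the principal point sees the ray r / f radians off the axis. A picture is of the moment at which its call begins: read the wrist's pose just before it.
- order.job_done(): hands the job in, once; it reports no verdict.
The state is a dict: "time": time; "q": joint angles; "qd": joint speeds; "joint_efforts": joint torques, N m; "ee_pos": TCP position; "tcp_rot": TCP orientation; "wrist_force": force on the tool from outside, world axes, zero at the start; "torque": the same for the moment, N m; "opening": finger opening in m.
Only numpy, scipy, OpenCV 4.12 (cv2) and the standard library are available. Lean on these libraries where they do the work, as an engineer would, in place of code of your own. Each camera call takes 0.05 s, during which the arm holds its last target. There are 200 camera calls.

## Task

The clear block with the beetle sits too far to the left (seen from the robot) on the sprung gliding stage. Sliding it and never lifting it, tap it gently on its left end until its black centre line is about a centimetre past the red marks on the fences, then tap it back from its right end until, with your hand off it, the line sits on the red marks. The stage gives under each tap and springs back, so check after letting go; never push harder than about 10 N, and leave the other things where they are.

Things in the scene. Friction and masses are not known exactly. Their poses are not given: they have to be found in the camera images.
- block_center (a point): Centre of the loose block, 13 mm over its underside: white base, clear resin, green beetle inside; 92 (x) by 110 (y) by 26 mm high, 0.4 to 0.75 kg; black centre line along x on top. Slides along y between the fences, 2 mm play each side; too big to grasp: push its flat ends (+y end = left, -y = right, 55 mm from the centre), meeting it at under 30 mm/s. Axes match the stage's to 3 degrees.
- mark (a point): Middle of the grey stage plate's upper face (block stands on it, 44 mm over the table), between the red marks; moves with the stage. y runs along the fences to the left, z up; block centred = block_center at y 0 in this frame. Plate 128 (x) by 240 (y) mm; fences 12 mm wide, 9 mm high, 96 mm apart along its long edges, red mark at y = 0, black ticks each 10 mm. Ends open.
- stage (a joint): Slide of the stage plate along its y axis over the fixed base, in m: 0 at rest, spring-centred with 400 N/m, stops at +-0.025. A push on the block drags the stage along until the spring overcomes the block's friction (roughly 2 to 5.5 N, different each time); then the block slips. On release stage and block spring back together.
- base: White base under the stage, fixed to the table, 190 (x) by 260 (y) mm, 32 mm high; origin at the table under its centre, axes as the stage's. At rest the stage is centred on it.
- tray: Cardboard specimen tray with pinned beetles, 200 by 260 by 45 mm, origin under its centre. Leave alone.
- block_small: Small amber resin block 45 by 70 by 18 mm, robot side of the stage. Leave alone.
- loupe: Black hand lens 60 mm across with a handle to its -x, 133 mm long, 9 mm high, beyond the stage; origin under the lens. Leave alone.
- forceps: Steel forceps 120 mm long lying on the robot side of the stage. Leave alone.
- jar: Amber jar 60 mm across, 85 mm high, right of the stage. Leave alone.
- dish: Glass dish 90 mm across, 16 mm high, right of the stage. Leave alone.
Things that resemble listed ones, but are neither listed nor needed, are in the scene too. There is more than one size of the part that bears block_center; the job needs the smallest.

How it is judged:
By the outcome, as a careful person would: the job done as asked, in the order asked, and still so for the second after the job is handed in, with the robot touching nothing.
It also fails if it takes over 67 s, if anything falls off the work surface, if the arm or the gripper's body presses on something with over 40 N, if the wrist force passes 120 N, or if a joint passes its speed limit or range.

## Working session

There is one attempt and no reset: what is moved stays moved. The work goes in short steps, Python scripts to look and compute and a shell command to move; the robot and the scene stay as the last step left them, time stands still between calls to the robot, and variables do not carry over. Pictures are saved under pics/ and viewed, about 8 in all and at most 12, crops included, and the job is handed in when it is done.

```bash
mkdir -p pics; cat > h.py <<'E'
import numpy as np, cv2
from workcell import monitor, cams, order
from scipy.spatial.transform import Rotation as Ro
def ray(c,uv,name='scene'):
    R=cv2.Rodrigues(np.array(c['rvec'],float))[0]; t=np.array(c['tvec'],float).ravel()
    uv=np.atleast_2d(uv).astype(float)
    d=np.c_[(uv[:,0]-c['cx'])/c['fx'],(uv[:,1]-c['cy'])/c['fy'],np.ones(len(uv))]
    return -R.T@t, d@R
def onplane(c,uv,z):
    o,d=ray(c,uv); return o+d*((z-o[2])/d[:,2])[:,None]
def save(n,img): cv2.imwrite('pics/'+n,cv2.cvtColor(img,cv2.COLOR_RGB2BGR))
E
python3 - <<'E'
from h import *
o=monitor.get_obs(); print(o['time'],o['ee_pos'],o['tcp_rot'],o['wrist_force'],o['opening'])
import pickle
D={}
for n in ['scene','side','wrist']:
    c=cams.camera(n); D[n]=c; save(n+'0.png',c['img'])
    print(n,c['fx'],c['cx'],c['cy'], [ (k,np.round(c[k],3).tolist()) for k in c if k in('rvec','tvec','tool_from_camera')])
pickle.dump(D,open('d0.pkl','wb'))
E
```

```text
0.0 [5.49779365e-01 7.17707463e-06 2.47562173e-01] [-1.79920765e+02  1.44012320e-04  9.00012263e+01] [ 0.50290065 -0.01608559 -0.26628392] 0.08584444955884245
scene 388.49933923500885 313.575350739161 200.53896800442254 [('rvec', [2.063, 1.574, -0.516]), ('tvec', [-0.18, -0.4, 1.287])]
side 474.5247934277368 320.39295766125065 196.40733515008026 [('rvec', [0.616, -2.451, 1.375]), ('tvec', [0.484, 0.178, 1.095])]
wrist 309.70691628693146 322.73904344143136 199.6426299798345 [('tool_from_camera', [[-0.0, -0.949, -0.316, 0.079], [1.0, 0.0, -0.002, -0.0], [0.002, -0.316, 0.949, -0.126], [0.0, 0.0, 0.0, 1.0]])]
```

View pics/scene0.png

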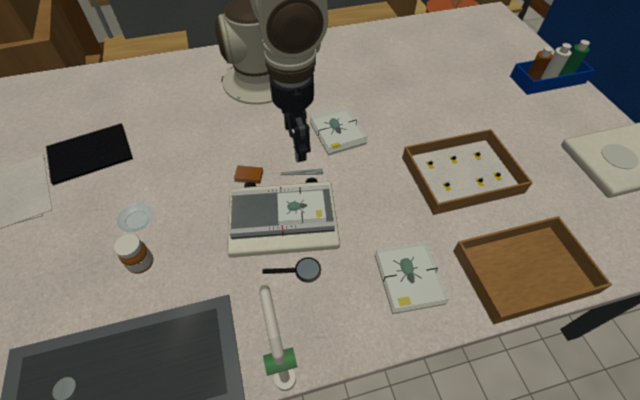

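View pics/wrist0.png

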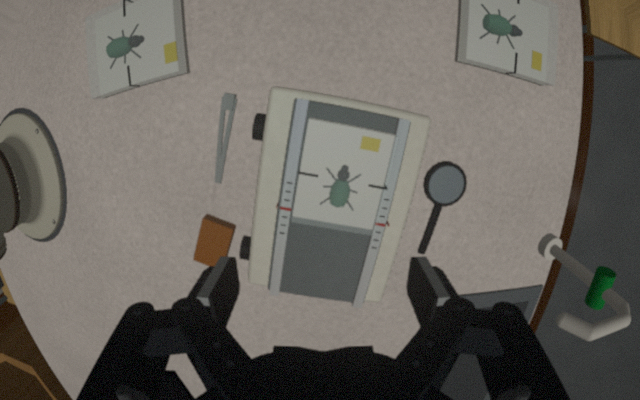

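The wrist view shows the stage. Red marks are at about (284,208) and (381,224), and the block's black line ends at about (307,175) and (378,187), so the line is roughly 3 cm to the left. The two bigger beetle blocks and the other items are clear of the stage. Next I'll measure these points by colour.

```bash
cat >> h.py <<'E'
def wpix(c,o,uv,z):
    """wrist pixels -> world points on plane z"""
    uv=np.atleast_2d(uv).astype(float); p=(uv-[c['cx'],c['cy']])/[c['fx'],c['fy']]
    th=np.linalg.norm(p,axis=1); d=np.c_[p*(np.sin(th)/np.maximum(th,1e-9))[:,None],np.cos(th)]
    T=np.array(c['tool_from_camera']); R=Ro.from_euler('xyz',o['tcp_rot'],degrees=True).as_matrix()
    O=R@T[:3,3]+np.array(o['ee_pos']); D=d@(R@T[:3,:3]).T
    return O+D*((z-O[2])/D[:,2])[:,None]
def blobs(m,amin=4):
    n,l,s,ce=cv2.connectedComponentsWithStats(m.astype(np.uint8)); 
    return [(s[i,4],ce[i].round(1),s[i,:4]) for i in range(1,n) if s[i,4]>=amin]
def redm(img):
    i=img.astype(int); return (i[...,0]>110)&(i[...,1]<0.55*i[...,0])&(i[...,2]<0.55*i[...,0])
E
python3 - <<'E'
from h import *
import pickle
D=pickle.load(open('d0.pkl','rb')); c=D['wrist']; o=monitor.get_obs(); im=c['img']
for b in blobs(redm(im)): print('red',b, wpix(c,o,b[1],.053)[0].round(4))
g=im.max(2)
roi=np.zeros_like(g,bool); roi[160:200,290:400]=True
for b in blobs((g<70)&roi): print('blk',b,wpix(c,o,b[1],.070)[0].round(4))
# depth on plate & block
c2=D['wrist']
for p in [(330,260),(330,150),(300,250),(255,200),(235,160)]: print(p, c['depth'][p[1],p[0]],im[p[1],p[0]])
cv=cv2.resize(im[80:310,230:450],None,fx=3,fy=2.6,interpolation=cv2.INTER_CUBIC); save('w0crop.png',cv2.resize(im[85:305,235:445],None,fx=2.7,fy=2.7,interpolation=cv2.INTER_CUBIC))
E
```

```text
red (np.int32(5), array([283., 208.]), array([281, 208,   5,   1], dtype=int32)) [ 0.5046 -0.0374  0.053 ]
red (np.int32(6), array([381.2, 224.3]), array([379, 224,   5,   2], dtype=int32)) [ 0.6151 -0.0571  0.053 ]
blk (np.int32(6), array([384. , 187.5]), array([383, 187,   3,   2], dtype=int32)) [ 0.612  -0.0086  0.07  ]
(330, 260) 0.36961195 [79 83 80]
(330, 150) 0.30309868 [153 155 148]
(300, 250) 0.3675064 [81 83 81]
(255, 200) 0.3726599 [126 119 111]
(235, 160) 0.37726784 [144 135 126]
```

View pics/w0crop.png

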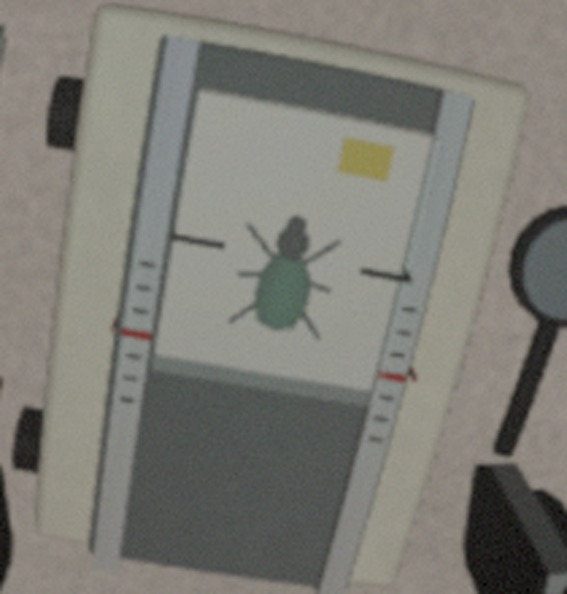

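The crop shows the red marks at image (285.4,208.3) and (380.9,225), and the line ends at (298.7,172.8) and (386,187.6). Now I'll compute the stage frame and the push points.

```bash
python3 - <<'E'
from h import *
import pickle
c=pickle.load(open('d0.pkl','rb'))['wrist']; o=monitor.get_obs()
f=lambda x,y:(235+x/2.7,85+y/2.7)
r=wpix(c,o,[f(136,333),f(394,378)],.053); l=wpix(c,o,[f(172,237),f(408,277)],.070)
d=r[1]-r[0]; psi=np.arctan2(d[1],d[0]); M=r.mean(0); 
print('sep',np.linalg.norm(d),'yaw',np.degrees(psi),'M',M.round(4)); dl=l[1]-l[0]
print('line',np.linalg.norm(dl),np.degrees(np.arctan2(dl[1],dl[0])))
R=np.array([[np.cos(psi),np.sin(psi)],[-np.sin(psi),np.cos(psi)]])
print('line in stage mm',((l-M)[:,:2]@R.T*1000).round(1))
# plate corners (long fence ends)
pl=wpix(c,o,[f(163,37),f(473,95),f(92,553),f(343,588)],.053); print('fence corners',((pl-M)[:,:2]@R.T*1000).round(1))
bt=wpix(c,o,[f(200,90),f(434,134),f(155,360),f(372,393)],.070); print('block top corners',((bt-M)[:,:2]@R.T*1000).round(1))
for s in (0.11,-.11): print(s,(M[:2]+R.T@[0,s]).round(4))
E
```

```text
sep 0.10951104481691491 yaw -10.628026294189754 M [ 0.561  -0.0479  0.053 ]
line 0.0911426999618239 -9.716615094242027
line in stage mm [[-46.   46.8]
 [ 45.1  48.3]]
fence corners [[ -63.4  119.2]
 [  58.3  121.3]
 [ -60.5 -113. ]
 [  59.7 -110.8]]
block top corners [[-45.3 102.7]
 [ 42.  103.8]
 [-44.7  -3.3]
 [ 42.8  -1.4]]
0.11 [0.5813 0.0603]
-0.11 [ 0.5407 -0.156 ]
```

```bash
python3 -m handwheel '[[0.0225,0.009,0,0,0,2.6],[0.0225,0.009,0,0,0,2.6],[0.0225,0.009,0,0,0,2.6],[0.0225,0.009,0,0,0,2.6],[0,0,0.035,0,0,0],[0,0,0.035,0,0,0],[0,0,0.035,0,0,0],[0,0,0,0,0,0]]' -1 20
python3 - <<'E'
from h import *
o=monitor.get_obs(); print(o['time'],o['ee_pos'],o['tcp_rot'],o['wrist_force'],o['opening'])
c=cams.camera('side'); save('side1.png',cv2.resize(c['img'],None,fx=1.25,fy=1.25))
E
```

```text
time: 0.82
ee_pos: [0.5886, 0.0869, 0.1353]
tcp_rot: [-179.4, 0.2, 79.6]
wrist_force: [-0.9, -0.3, -0.5]
opening: -0.0
0.8167 [0.58862334 0.08694869 0.13529816] [-179.37818584    0.21088565   79.62134921] [-0.85648691 -0.28738205 -0.50759634] -4.831692094988481e-07
```

View pics/side1.png

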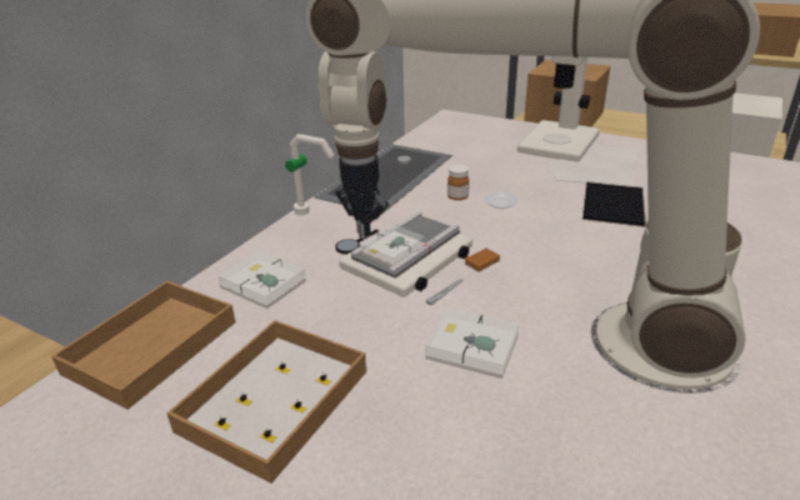

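The fingers are at about (363,235), over the left end of the stage (scaled side view), and clear of the loupe. I'll descend beyond the block's left end.

```bash
python3 -m handwheel '[[0.001,-0.001,0.012,0,0,0],[0.001,-0.001,0.012,0,0,0],[0.001,-0.001,0.012,0,0,0],[0,0,0.012,0,0,0],[0,0,0.012,0,0,0],[0,0,0,0,0,0],[0,0,0,0,0,0],[0,0,0,0,0,0]]'
python3 - <<'E'
from h import *
o=monitor.get_obs(); print(o['time'],o['ee_pos'],o['tcp_rot'],o['wrist_force'])
c=cams.camera('wrist'); save('w2.png',c['img'])
s=cams.camera('side'); a=cv2.resize(s['img'][150:240,250:390],(700,450),interpolation=cv2.INTER_CUBIC)
w=cv2.resize(c['img'],(240,150)); save('s2.png',np.hstack([a]))
E
```

```text
time: 1.53
ee_pos: [0.5898, 0.0907, 0.0837]
tcp_rot: [180.0, -0.0, 79.6]
wrist_force: [1.2, -0.2, -0.6]
opening: 0.0004
1.5333 [0.58979739 0.09071604 0.08372777] [ 1.79972219e+02 -8.01016293e-03  7.95984648e+01] [ 1.23188257 -0.18497259 -0.62959003]
```

View pics/w2.png

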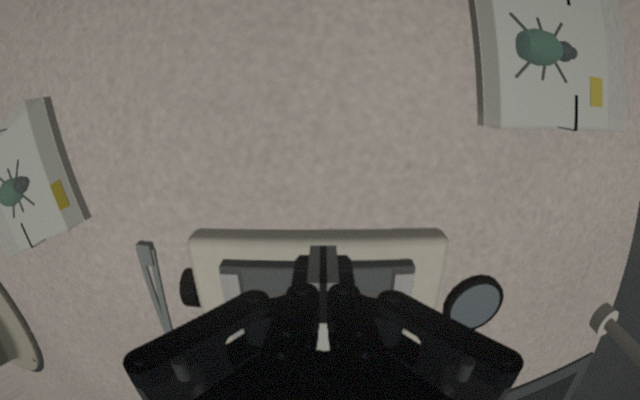

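View pics/s2.png

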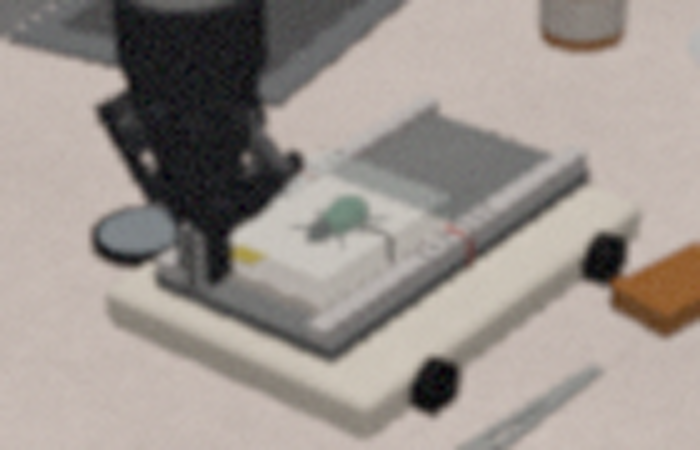

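Tool and stage are aligned, with the fences symmetric about the fingers in the wrist view and the fingertips just off the block's left end. I'll go down a little further and start the approach.

```bash
cat > st.py <<'E'
from h import *
o=monitor.get_obs(); p=np.array(o['ee_pos']); psi=np.radians(-10.4)
ey=np.array([-np.sin(psi),np.cos(psi)]); ex=np.array([np.cos(psi),np.sin(psi)]); d=p[:2]-[.561,-.0475]
F=np.array(o['wrist_force']); print('t %.2f stage x %.1f y %.1f z %.1f | Fx %.1f Fy %.1f Fz %.1f'%(o['time'],d@ex*1e3,d@ey*1e3,p[2]*1e3,F[:2]@ex,F[:2]@ey,F[2]), np.round(o['torque'],2))
E
python3 -m handwheel '[[0,-0.002,0.006,0,0,0],[0,-0.001,0.006,0,0,0],[-0.002,0,0,0,0,0],[-0.002,0,0,0,0,0],[-0.002,0,0,0,0,0],[-0.002,0,0,0,0,0],[-0.002,0,0,0,0,0],[0,0,0,0,0,0]]' >/dev/null; python3 st.py
python3 -m handwheel '[[-0.0015,0,0,0,0,0],[-0.0015,0,0,0,0,0],[-0.0015,0,0,0,0,0],[-0.0015,0,0,0,0,0],[-0.0015,0,0,0,0,0],[-0.0015,0,0,0,0,0],[0,0,0,0,0,0],[0,0,0,0,0,0]]' >/dev/null; python3 st.py
```

```text
t 2.30 stage x 0.3 y 130.7 z 71.5 | Fx 0.3 Fy 0.0 Fz -0.4 [-0.01  0.02  0.01]
t 2.97 stage x 0.2 y 122.0 z 71.3 | Fx -0.5 Fy 0.2 Fz -0.1 [-0.05 -0.01 -0.  ]
```

```bash

python3 -m handwheel '[[-0.001,0,0,0,0,0],[-0.001,0,0,0,0,0],[-0.001,0,0,0,0,0],[-0.001,0,0,0,0,0],[-0.001,0,0,0,0,0],[-0.001,0,0,0,0,0],[0,0,0,0,0,0],[0,0,0,0,0,0]]' >/dev/null; python3 st.py
python3 -m handwheel '[[-0.001,0,0,0,0,0],[-0.001,0,0,0,0,0],[-0.001,0,0,0,0,0],[-0.001,0,0,0,0,0],[-0.001,0,0,0,0,0],[-0.001,0,0,0,0,0],[0,0,0,0,0,0],[0,0,0,0,0,0]]' >/dev/null; python3 st.py
python3 -m handwheel '[[-0.001,0,0,0,0,0],[-0.001,0,0,0,0,0],[-0.001,0,0,0,0,0],[-0.001,0,0,0,0,0],[-0.001,0,0,0,0,0],[-0.001,0,0,0,0,0],[0,0,0,0,0,0],[0,0,0,0,0,0]]' >/dev/null; python3 st.py
```

```text
t 3.63 stage x 0.2 y 116.0 z 71.3 | Fx 0.3 Fy -0.3 Fz 0.8 [-0.    0.05 -0.01]
t 4.30 stage x 0.2 y 110.2 z 71.3 | Fx 0.3 Fy 2.9 Fz 0.2 [ 0.44 -0.13 -0.01]
t 4.97 stage x 0.2 y 104.0 z 71.3 | Fx -0.2 Fy 2.9 Fz 0.2 [ 0.42 -0.05 -0.07]
```

Contact is made and the block slips at about 2.9 N. I'll keep pushing gently and watch the force.

```bash

python3 -m handwheel '[[-0.0015,0,0,0,0,0],[-0.0015,0,0,0,0,0],[-0.0015,0,0,0,0,0],[-0.0015,0,0,0,0,0],[-0.0015,0,0,0,0,0],[-0.0015,0,0,0,0,0],[-0.0015,0,0,0,0,0],[-0.0015,0,0,0,0,0]]' >/dev/null; python3 st.py
python3 -m handwheel '[[-0.0015,0,0,0,0,0],[-0.0015,0,0,0,0,0],[-0.0015,0,0,0,0,0],[-0.0015,0,0,0,0,0],[-0.0015,0,0,0,0,0],[-0.0015,0,0,0,0,0],[-0.0015,0,0,0,0,0],[-0.0015,0,0,0,0,0]]' >/dev/null; python3 st.py
python3 -m handwheel '[[-0.0015,0,0,0,0,0],[-0.0015,0,0,0,0,0],[-0.0015,0,0,0,0,0],[-0.0015,0,0,0,0,0],[-0.0015,0,0,0,0,0],[-0.0015,0,0,0,0,0],[0,0,0,0,0,0],[0,0,0,0,0,0]]' >/dev/null; python3 st.py
```

```text
t 5.63 stage x 0.1 y 91.9 z 71.3 | Fx 0.3 Fy 1.7 Fz 0.8 [ 0.52 -0.12 -0.01]
t 6.30 stage x 0.1 y 80.0 z 71.3 | Fx -0.4 Fy 3.0 Fz 0.2 [ 0.51 -0.13 -0.01]
t 6.97 stage x 0.2 y 71.0 z 71.3 | Fx 0.5 Fy 2.4 Fz 0.1 [ 0.48 -0.14 -0.02]
```

```bash

python3 -m handwheel '[[0.001,0,0,0,0,0],[0.001,0,0,0,0,0],[0.001,0,0,0,0,0],[0.001,0,0,0,0,0],[0,0,0,0,0,0],[0,0,0,0,0,0],[0,0,0,0,0,0],[0,0,0,0,0,0]]' >/dev/null; python3 st.py
python3 -m handwheel '[[0.001,0,0,0,0,0],[0.001,0,0,0,0,0],[0.001,0,0,0,0,0],[0.001,0,0,0,0,0],[0.002,0,0,0,0,0],[0.002,0,0,0,0,0],[0.002,0,0,0,0,0],[0.002,0,0,0,0,0]]' >/dev/null; python3 st.py
python3 -m handwheel '[[0.003,0,-0.025,0,0,0],[0,0,-0.035,0,0,0],[0,0,-0.035,0,0,0],[0,0,-0.035,0,0,0],[0,0,-0.035,0,0,0],[-0.01,0,-0.01,0,0,0],[0,0,0,0,0,0],[0,0,0,0,0,0]]' >/dev/null; python3 st.py
cat > look.py <<'E'
import sys
from h import *
n=sys.argv[1]; o=monitor.get_obs(); c=cams.camera('wrist'); import pickle; pickle.dump((o,c),open(n+'.pkl','wb'))
psi=np.radians(-10.4); R=np.array([[np.cos(psi),np.sin(psi)],[-np.sin(psi),np.cos(psi)]])
for b in blobs(redm(c['img']),3): print('red',b[0],b[1],((wpix(c,o,b[1],.053)[0,:2]-[.561,-.0475])@R.T*1e3).round(1))
save(n+'.png',cv2.resize(c['img'][20:240,200:440],None,fx=2.7,fy=2.7,interpolation=cv2.INTER_CUBIC))
E
python3 look.py w3
```

```text
t 7.63 stage x 0.1 y 75.1 z 71.3 | Fx -0.1 Fy 1.2 Fz 0.1 [0.22 0.05 0.01]
t 8.30 stage x 0.1 y 87.4 z 71.3 | Fx -0.2 Fy -0.2 Fz -0.4 [ 0.06  0.01 -0.06]
t 8.97 stage x 0.4 y 80.0 z 246.3 | Fx 0.0 Fy 0.1 Fz -0.7 [ 0.01  0.06 -0.  ]
red 8 [275.5 243. ] [-54.8  -0.1]
```

View pics/w3.png

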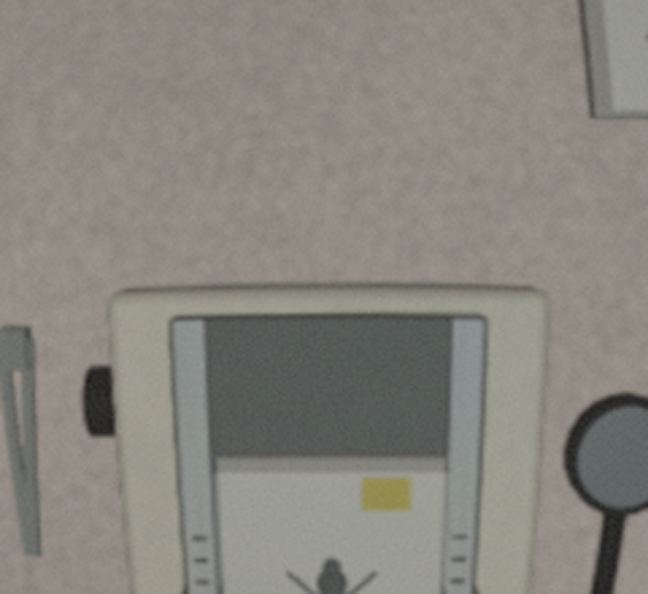

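The crop shows the block squarely between the fences. Its left edge is at image row ~194 and the red marks are at row ~243, just out of frame. I'll shift right so that marks and line are both in clear view, then measure by code.

```bash

python3 -m handwheel '[[-0.03,0,0,0,0,0],[-0.03,0,0,0,0,0],[-0.02,0,0,0,0,0],[0,0,0,0,0,0],[0,0,0,0,0,0],[0,0,0,0,0,0],[0,0,0,0,0,0],[0,0,0,0,0,0]]' >/dev/null; python3 st.py
cat > meas.py <<'E'
import sys,pickle
from h import *
n=sys.argv[1]; o=monitor.get_obs(); c=cams.camera('wrist'); pickle.dump((o,c),open(n+'.pkl','wb'))
psi=np.radians(-10.4); R=np.array([[np.cos(psi),np.sin(psi)],[-np.sin(psi),np.cos(psi)]])
S=lambda uv,z:((wpix(c,o,uv,z)[:,:2]-[.561,-.0475])@R.T*1e3)
im=cv2.GaussianBlur(c['img'],(3,3),0).astype(float); H,W=im.shape[:2]
vv,uu=np.mgrid[0:H,0:W]; uv=np.c_[uu.ravel(),vv.ravel()]
A=S(uv,.053).reshape(H,W,2); B=S(uv,.070).reshape(H,W,2)
red=np.clip(im[...,0]-1.35*im[...,1:].max(2),0,None); g=im.max(2)
m=[]
for s in (-1,1):
    w=red*((abs(A[...,0]-s*54)<5)&(abs(A[...,1])<25)); m.append((w[...,None]*A).sum((0,1))/w.sum())
m=np.array(m); print('marks',m.round(1).tolist())
L=[]
for a,b in ((-44,-28),(28,42)):   # line stubs near the block's edges
    k=(B[...,0]>a)&(B[...,0]<b)&(abs(B[...,1])<70)
    ys=[]
    for u in np.unique(uu[k]):
        q=k[:,u]; r=np.flatnonzero(q); gg=g[r,u]; d=np.median(gg[gg>110])-gg if (gg>110).any() else gg*0
        bg=cv2.blur(g[:,u:u+1],(1,11))[r,0]; e=np.clip(bg-gg-6,0,None); i=e.argmax()
        w=np.where(abs(np.arange(len(r))-i)<=2,e,0)
        if w.sum()>0: ys.append(((w*B[r,u,1]).sum()/w.sum(), e[i]))
    ys=np.array(ys); L.append(np.median(ys[:,0])); print('stub',a,b,ys[:,0].round(1).tolist())
print('line',np.round(L,2),'line - mark =',np.round(np.mean(L)-m[:,1].mean(),2))
k=abs(B[...,0]+10)<8   # end edges at mid column
pr=[(B[v,330,1],g[v,330]) for v in range(60,300)]
save(n+'.png',cv2.resize(c['img'][80:300,220:440],None,fx=2.6,fy=2.6,interpolation=cv2.INTER_CUBIC))
E
python3 meas.py w4
```

```text
t 9.68 stage x 0.0 y 1.0 z 245.8 | Fx 0.6 Fy -0.6 Fz 0.5 [-0.04  0.02 -0.01]
marks [[-54.5, 0.1], [54.0, 0.5]]
stub -44 -28 [66.8, 9.1, 9.0, 9.0, 9.0, 9.0, 9.0, 9.0, 9.0, 9.0, 9.0, 9.0, 8.9, 9.0, 9.0, 9.0, 9.0, -40.8]
stub 28 42 [-48.0, -47.7, 9.1, 9.1, 9.1, 9.1, 9.1, 9.1, 9.1, 9.1, 9.1, 9.1, 9.1, 9.1, 9.1, 9.1, 67.0]
line [8.99 9.09] line - mark = 8.72
```

View pics/w4.png

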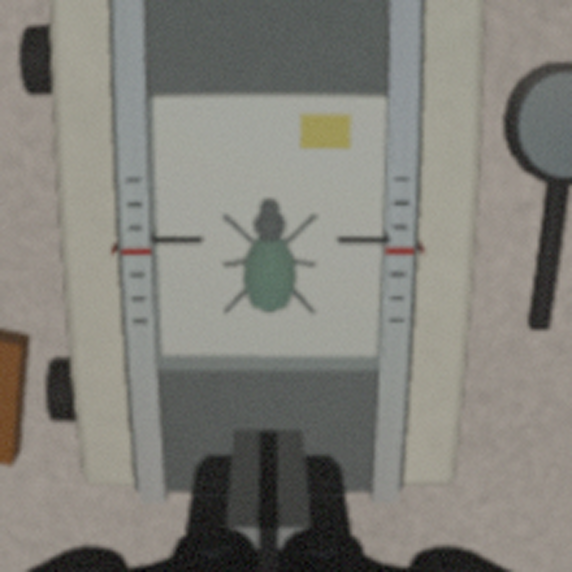

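Line minus mark is +8.7 mm, both stubs agree, and marks sit at ±54 mm as expected. Next is a second tap from the left to reach about -10 mm.

```bash

python3 -m handwheel '[[0.04,0,0,0,0,0],[0.04,0,0.01,0,0,0],[0.014,0,0.03,0,0,0],[0,0,0.04,0,0,0],[0,0,0.04,0,0,0],[0,0,0.03,0,0,0],[0,0,0.015,0,0,0],[0,0,0.008,0,0,0]]' >/dev/null; python3 st.py
python3 -m handwheel '[[0,0,0,0,0,0],[-0.0015,0,0,0,0,0],[-0.0015,0,0,0,0,0],[-0.0015,0,0,0,0,0],[-0.0015,0,0,0,0,0],[-0.0015,0,0,0,0,0],[-0.0015,0,0,0,0,0],[-0.0015,0,0,0,0,0]]' >/dev/null; python3 st.py
```

```text
t 10.40 stage x -1.5 y 94.4 z 70.1 | Fx -0.0 Fy 0.2 Fz 0.1 [-0.01 -0.02  0.04]
t 11.07 stage x 0.3 y 83.4 z 73.5 | Fx 0.6 Fy -0.3 Fz 0.2 [ 0.04 -0.01 -0.01]
```

```bash

python3 -m handwheel '[[-0.001,0,0.001,0,0,0],[-0.001,0,0.001,0,0,0],[-0.001,0,0,0,0,0],[-0.001,0,0,0,0,0],[-0.001,0,0,0,0,0],[-0.001,0,0,0,0,0],[0,0,0,0,0,0],[0,0,0,0,0,0]]' >/dev/null; python3 st.py
python3 -m handwheel '[[-0.0015,0,0,0,0,0],[-0.0015,0,0,0,0,0],[-0.0015,0,0,0,0,0],[-0.0015,0,0,0,0,0],[-0.0015,0,0,0,0,0],[-0.0015,0,0,0,0,0],[-0.0015,0,0,0,0,0],[-0.0015,0,0,0,0,0]]' >/dev/null; python3 st.py
python3 -m handwheel '[[-0.0015,0,0,0,0,0],[-0.0015,0,0,0,0,0],[-0.0015,0,0,0,0,0],[-0.0015,0,0,0,0,0],[0,0,0,0,0,0],[0,0,0,0,0,0],[0,0,0,0,0,0],[0,0,0,0,0,0]]' >/dev/null; python3 st.py; python3 st.py
```

```text
t 11.73 stage x 0.2 y 77.6 z 71.3 | Fx -0.4 Fy -0.6 Fz -0.5 [ 0.05  0.01 -0.  ]
t 12.40 stage x 0.2 y 65.5 z 71.3 | Fx 0.4 Fy 1.8 Fz 0.7 [ 0.57 -0.08  0.02]
t 13.07 stage x 0.2 y 59.6 z 71.3 | Fx -0.6 Fy 2.8 Fz -0.1 [ 0.5  -0.15 -0.01]
t 13.07 stage x 0.2 y 59.6 z 71.3 | Fx -0.6 Fy 2.8 Fz -0.1 [ 0.5  -0.15 -0.01]
```

```bash

python3 -m handwheel '[[-0.0015,0,0,0,0,0],[-0.0015,0,0,0,0,0],[-0.0015,0,0,0,0,0],[-0.0015,0,0,0,0,0],[-0.0015,0,0,0,0,0],[-0.0005,0,0,0,0,0],[0,0,0,0,0,0],[0,0,0,0,0,0]]' >/dev/null; python3 st.py
python3 -m handwheel '[[0.001,0,0,0,0,0],[0.001,0,0,0,0,0],[0.001,0,0,0,0,0],[0.001,0,0,0,0,0],[0.001,0,0,0,0,0],[0.001,0,0,0,0,0],[0.001,0,0,0,0,0],[0.001,0,0,0,0,0]]' >/dev/null; python3 st.py
python3 -m handwheel '[[0.002,0,0,0,0,0],[0.002,0,0,0,0,0],[0.002,0,0,0,0,0],[0.002,0,0,0,0,0],[0.002,0,0,0,0,0],[0,0,0,0,0,0],[0,0,0,0,0,0],[0,0,0,0,0,0]]' >/dev/null; python3 st.py
python3 -m handwheel '[[0,0,-0.035,0,0,0],[0,0,-0.035,0,0,0],[0,0,-0.035,0,0,0],[0,0,-0.035,0,0,0],[-0.035,0,-0.035,0,0,0],[-0.035,0,0,0,0,0],[0,0,0,0,0,0],[0,0,0,0,0,0]]' >/dev/null; python3 st.py; python3 meas.py w5
```

```text
t 13.73 stage x 0.1 y 51.6 z 71.3 | Fx 0.3 Fy 2.3 Fz 0.6 [ 0.6  -0.08  0.04]
t 14.40 stage x 0.0 y 59.5 z 71.1 | Fx 0.0 Fy -0.4 Fz -0.2 [0.01 0.06 0.  ]
t 15.07 stage x 0.1 y 69.6 z 71.3 | Fx -0.2 Fy -0.2 Fz 0.2 [-0.05  0.06 -0.  ]
t 15.73 stage x 0.4 y 3.7 z 241.3 | Fx 0.3 Fy -0.1 Fz 0.0 [ 0.07 -0.01 -0.03]
marks [[-54.4, 0.4], [53.8, 0.7]]
stub -44 -28 [49.8, 49.6, -9.2, -9.3, -9.2, -9.3, -9.3, -9.3, -9.3, -9.3, -9.3, -9.3, -9.3, -9.3, -9.3, -9.3, -9.3, -9.5, -58.2]
stub 28 42 [-57.9, -9.3, -9.3, -9.2, -9.2, -9.2, -9.3, -9.2, -9.2, -9.2, -9.2, -9.3, -9.2, -9.2, -9.3, 49.7, 49.6]
line [-9.27 -9.25] line - mark = -9.78
```

Released, the line is 9.8 mm past the marks (about a centimetre). Now I'll go over to the right end.

```bash

python3 -m handwheel '[[-0.035,0,0,0,0,0],[-0.035,0,0,0,0,0],[-0.025,0,0,0,0,0],[0,0,0.03,0,0,0],[0,0,0.04,0,0,0],[0,0,0.035,0,0,0],[0,0,0.025,0,0,0],[0,0,0.01,0,0,0]]' >/dev/null; python3 st.py
python3 -m handwheel '[[0,0,0.01,0,0,0],[0,0,0.01,0,0,0],[0,0,0.005,0,0,0],[0,0,0,0,0,0],[0,0,0,0,0,0],[0,0,0,0,0,0],[0,0,0,0,0,0],[0,0,0,0,0,0]]' >/dev/null; python3 st.py
```

```text
t 16.45 stage x -2.1 y -88.8 z 95.7 | Fx -0.6 Fy 0.0 Fz -0.1 [-0.01  0.03  0.  ]
t 17.12 stage x 0.5 y -89.9 z 76.5 | Fx 0.1 Fy 0.7 Fz -0.1 [-0.   -0.02 -0.02]
```

```bash

python3 -m handwheel '[[0.001,0,0.003,0,0,0],[0.001,0,0.002,0,0,0],[0.001,0,0,0,0,0],[0.001,0,0,0,0,0],[0.001,0,0,0,0,0],[0.001,0,0,0,0,0],[0.001,0,0,0,0,0],[0.001,0,0,0,0,0]]' >/dev/null; python3 st.py
python3 -m handwheel '[[0.001,0,0,0,0,0],[0.001,0,0,0,0,0],[0.001,0,0,0,0,0],[0.001,0,0,0,0,0],[0.001,0,0,0,0,0],[0.001,0,0,0,0,0],[0,0,0,0,0,0],[0,0,0,0,0,0]]' >/dev/null; python3 st.py
python3 -m handwheel '[[0.001,0,0,0,0,0],[0.001,0,0,0,0,0],[0.001,0,0,0,0,0],[0.001,0,0,0,0,0],[0.001,0,0,0,0,0],[0.001,0,0,0,0,0],[0,0,0,0,0,0],[0,0,0,0,0,0]]' >/dev/null; python3 st.py
```

```text
t 17.78 stage x 0.2 y -81.7 z 70.8 | Fx -0.4 Fy -0.0 Fz -0.8 [ 0.02  0.04 -0.03]
t 18.45 stage x 0.2 y -75.8 z 70.8 | Fx -0.9 Fy 0.3 Fz 0.5 [-0.01  0.02  0.04]
t 19.12 stage x 0.1 y -69.9 z 70.7 | Fx 0.8 Fy -2.0 Fz 0.4 [-0.23  0.1   0.02]
```

The camera is now above the marks, so I can measure in place.

```bash

python3 -m handwheel '[[0.001,0,0,0,0,0],[0.001,0,0,0,0,0],[0.001,0,0,0,0,0],[0.001,0,0,0,0,0],[0.001,0,0,0,0,0],[0.001,0,0,0,0,0],[0,0,0,0,0,0],[0,0,0,0,0,0]]' >/dev/null; python3 st.py; python3 meas.py w6
```

```text
t 19.78 stage x 0.2 y -63.8 z 70.8 | Fx 0.1 Fy -2.8 Fz 0.2 [-0.49  0.12  0.01]
marks [[-54.9, 6.6], [54.8, 7.0]]
stub -44 -28 [7.5, 0.2, 0.2, 0.2, 0.1, 0.2, 0.2, 0.3, 0.3, 0.3, 0.2, 0.2, 0.2, 0.2, 0.2, 0.2, 0.2, 0.2, 0.2, 0.2, 0.1, 0.1, 0.1, 0.1, 0.1, 0.1, 0.1, 0.2, 0.2, 0.2, 0.2, 0.2, 0.2, 0.2, 0.2, 0.2, 0.2, -47.3, -47.3, -47.3, -47.3, -47.3, -47.3, -47.3, -55.5]
stub 28 42 [-55.6, -47.2, -47.3, -47.2, -47.2, -47.3, -47.2, -47.1, 0.2, 0.3, 0.2, 0.2, 0.2, 0.2, 0.2, 0.2, 0.2, 0.2, 0.1, 0.1, 0.1, 0.1, 0.1, 0.1, 0.2, 0.2, 0.2, 0.2, 0.2, 0.2, 0.2, 0.2, 0.2, 0.2, 0.2, 0.2, 0.3, 0.3, 0.1, 0.3, 8.1]
line [0.17 0.17] line - mark = -6.62
```

View pics/w6.png

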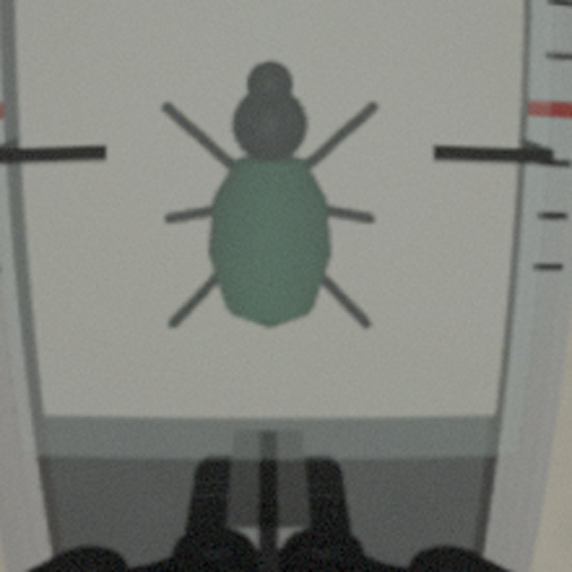

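The close view shows the line about 6.6 mm short of the red marks while pushing, with the stage displaced about 6.5 mm. I'll go on in small steps.

```bash

python3 -m handwheel '[[0.001,0,0,0,0,0],[0.001,0,0,0,0,0],[0.001,0,0,0,0,0],[0.001,0,0,0,0,0],[0,0,0,0,0,0],[0,0,0,0,0,0],[0,0,0,0,0,0],[0,0,0,0,0,0]]' >/dev/null; python3 st.py; python3 meas.py w7 | grep -v stub
python3 -m handwheel '[[-0.001,0,0,0,0,0],[-0.001,0,0,0,0,0],[-0.001,0,0,0,0,0],[-0.001,0,0,0,0,0],[-0.001,0,0,0,0,0],[-0.0015,0,0,0,0,0],[-0.0015,0,0,0,0,0],[-0.0015,0,0,0,0,0]]' >/dev/null
python3 -m handwheel '[[-0.0015,0,0,0,0,0],[-0.001,0,0,0,0,0],[0,0,0,0,0,0],[0,0,0,0,0,0],[0,0,0,0,0,0],[0,0,0,0,0,0],[0,0,0,0,0,0],[0,0,0,0,0,0]]' >/dev/null; python3 st.py; python3 meas.py w8 | grep -v stub
```

```text
t 20.50 stage x 0.1 y -59.9 z 70.7 | Fx -0.0 Fy -2.6 Fz 0.6 [-0.5   0.12  0.04]
marks [[-55.1, 6.5], [55.0, 6.9]]
line [4.09 4.08] line - mark = -2.6
t 21.88 stage x 0.2 y -71.8 z 70.7 | Fx 0.5 Fy 0.1 Fz 0.0 [-0.01 -0.02  0.04]
marks [[-54.9, 0.2], [55.0, 0.7]]
line [-2.06 -2.07] line - mark = -2.54
```

The reading while pushing and the one after release agree (-2.6 and -2.5 mm). Now the final tap.

```bash

python3 -m handwheel '[[0.0015,0,0,0,0,0],[0.0015,0,0,0,0,0],[0.0015,0,0,0,0,0],[0.0015,0,0,0,0,0],[0.0015,0,0,0,0,0],[0.0015,0,0,0,0,0],[0.0015,0,0,0,0,0],[0.0015,0,0,0,0,0]]' >/dev/null
python3 -m handwheel '[[0.0005,0,0,0,0,0],[0.0005,0,0,0,0,0],[0,0,0,0,0,0],[0,0,0,0,0,0],[0,0,0,0,0,0],[0,0,0,0,0,0],[0,0,0,0,0,0],[0,0,0,0,0,0]]' >/dev/null; python3 st.py; python3 meas.py w9 | grep -v stub
```

```text
t 23.27 stage x 0.2 y -58.9 z 70.8 | Fx 0.0 Fy -3.2 Fz 1.1 [-0.52  0.12  0.01]
marks [[-55.0, 6.8], [55.1, 7.3]]
line [5.04 5.09] line - mark = -1.98
```

```bash

python3 -m handwheel '[[0.0005,0,0,0,0,0],[0.0005,0,0,0,0,0],[0.0005,0,0,0,0,0],[0.0004,0,0,0,0,0],[0,0,0,0,0,0],[0,0,0,0,0,0],[0,0,0,0,0,0],[0,0,0,0,0,0]]' >/dev/null; python3 st.py; python3 meas.py w10 | grep -v stub
```

```text
t 23.98 stage x 0.1 y -57.0 z 70.8 | Fx -0.2 Fy -2.3 Fz 1.6 [-0.53  0.11 -0.06]
marks [[-55.4, 6.7], [55.4, 7.1]]
line [6.97 6.96] line - mark = 0.07
```

Now a slow release, then back off, rise and check from two heights.

```bash

python3 -m handwheel '[[-0.001,0,0,0,0,0],[-0.001,0,0,0,0,0],[-0.001,0,0,0,0,0],[-0.001,0,0,0,0,0],[-0.001,0,0,0,0,0],[-0.001,0,0,0,0,0],[-0.001,0,0,0,0,0],[-0.001,0,0,0,0,0]]' >/dev/null
python3 -m handwheel '[[-0.0015,0,0,0,0,0],[-0.0015,0,0,0,0,0],[-0.002,0,0,0,0,0],[-0.002,0,0,0,0,0],[0,0,0,0,0,0],[0,0,0,0,0,0],[0,0,0,0,0,0],[0,0,0,0,0,0]]' >/dev/null; python3 st.py; python3 meas.py w11 | grep -v stub
python3 -m handwheel '[[-0.002,0,-0.01,0,0,0],[0,0,-0.035,0,0,0],[0,0,-0.035,0,0,0],[0,0,-0.035,0,0,0],[0.03,0,-0.035,0,0,0],[0.03,0,-0.02,0,0,0],[0.015,0,0,0,0,0],[0,0,0,0,0,0]]' >/dev/null
python3 -m handwheel '[[0,0,0,0,0,0],[0,0,0,0,0,0],[0,0,0,0,0,0],[0,0,0,0,0,0],[0,0,0,0,0,0],[0,0,0,0,0,0],[0,0,0,0,0,0],[0,0,0,0,0,0]]' >/dev/null; python3 st.py; python3 meas.py w12 | grep -v stub
```

```text
t 25.37 stage x 0.1 y -71.9 z 70.8 | Fx -0.1 Fy -0.4 Fz 0.0 [-0.01  0.06 -0.  ]
marks [[-55.7, 0.3], [55.9, 0.8]]
line [0.69 0.64] line - mark = 0.12
t 26.75 stage x 0.2 y -2.0 z 237.3 | Fx -0.6 Fy -0.3 Fz -0.1 [0.   0.01 0.  ]
marks [[-54.5, -0.0], [53.6, 0.4]]
line [0.29 0.28] line - mark = 0.11
```

View pics/w12.png

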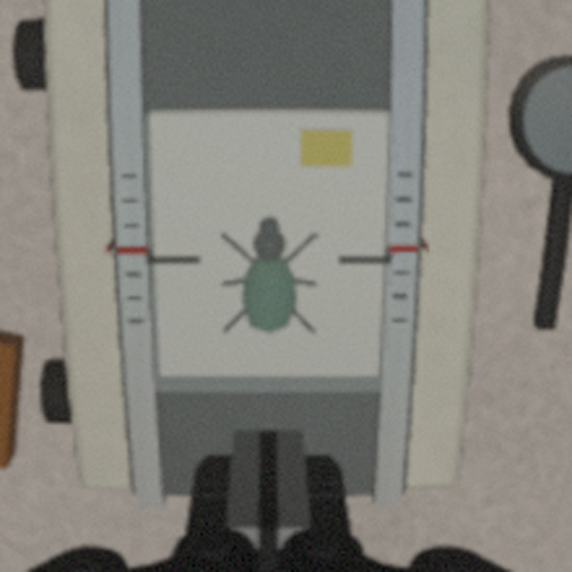

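Both views agree at +0.1 mm. In this oblique view the line appears about 4 mm low, which matches the parallax for a line 17 mm above the marks. The near-overhead view also gave 0.1 mm.

```bash
python3 -c "
from workcell import order
print(order.job_done())"
```

```text
the job is handed in; nothing more can be done
None
```

I slid the block back onto the red marks without lifting it and handed the job in at about 27 s. With the hand off it, the line sits 0.1 mm from the marks.

- **From the left:** two gentle pushes brought the line from about +47 mm to +8.7 mm and then to -9.8 mm, each measured after letting go.
- **From the right:** two pushes brought it back to -2.5 mm and then +0.1 mm, also measured after letting go.
- **Forces:** readings during the pushes stayed at about 3.2 N or less. They were taken between moves, so a brief peak could have been missed.
- **Final checks:** a near-overhead close view (+0.12 mm) and a higher, oblique view (+0.11 mm) agree. In the raw oblique picture the line looks about 4 mm right of the marks. That is parallax, because the line stands 17 mm above the marks.
- **Other things:** I kept the arm clear of them and saw no sign of touching any. I took no final picture of the whole scene to confirm it.

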